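# Take the ajar canister out over the rack's rail and snap its top shut

### The arm

A 6-joint arm with a two-finger parallel gripper is mounted at the origin on the work surface. World frame = base frame: x ahead of the robot, y to its left, z up, the work surface at z = 0. Lengths are in mm, angles in rad, forces in N, time in s.
With the tool pointing down it reaches from about 350 to 975 mm from the base axis. Payload 7.1 kg.
Tool frame: the origin (TCP) lies between the finger pads; the fingertips stand 19 mm ahead of it and the grasp point (between the pads) is the TCP (ctrl.finger_overhang is the distance from the TCP to the fingertips, in mm); z points along the fingers, y is the line along which they close (so a half turn about z gives the same grasp; the last joint's range is limited). The gripper opens to 88 mm and grips with 3 to 60 N. Pads are 20 mm wide; open, the fingers measure 115 mm over their backs; the gripper's body (75 mm by 178 mm) begins 61 mm behind the grasp point.
Start: joints at [1.255, 0.423, 1.63, -0, 1.089, -0.019], TCP at [182.757, 597.666, 241.675] pointing down, gripper open.
Joint ranges: [-3, 3], [-0.9, 2.11], [0.09, 2.58], [-1.31, 4.45], [0.11, 2.69], [-2.54, 2.54]. Speed limits (rad/s): [2.39, 2.39, 3.01, 3.14, 3.14, 3.14].

### API

Orientations are given as a rotation vector (axis times angle).
In Python, from workcell import ctrl gives the robot as it stands. The module is installed in compiled form; this text tells all that it offers.
- The arm moves only by the tool arm_command, never from a script. Its argument "rows" is one flat list of numbers, 7 for each row, row after row: the turn, a rotation vector about the tool's x, y, z scaled (see below), then the shift along the tool's x, y, z scaled (see below), then the opening, from -1 (shut) to 1 (fully open). A call has 1 to 5 rows; each row is the pose to reach, as a shift and turn from the pose commanded when the call began, along the tool's axes at that moment, turning the shorter way round; what a row does not reach only later rows make up. The controller multiplies each number of a shift by 80 mm and each number of a turn by 180 degrees. A row lasts 1/10 s, in which the tool goes at most 50 mm and 8.59 degrees, less where a joint would pass 70% of its speed; a pose out of reach is approached as far as the arm can. A call with a number of a shift or a turn outside -1 to 1 is refused whole. A call with a gripper value outside its range is refused whole. The fingers move at their own pace and stop on an object; the grip force is fixed at half the most. Time passes only in rows, so rows that repeat a pose let the fingers close. It gives the time, the measured TCP pose, the force, the opening and the grip force at its end, in the units of the state.
- ctrl.get_obs(): the state, without advancing time (a new reading comes with each control period).
- ctrl.get_image(name): name is "scene" or "top" or "wrist"; returns (picture, depth): 400x640x3 uint8, red, green, blue; 400x640 float32, mm along the optical axis (not along the pixel's ray), 0 where there is no reading.
- ctrl.camera_params(name): a dict with "camera_matrix" (3x3 intrinsics, pixels), "k1" (the pictures are not rectified: a ray, as slopes to the right and down, at radius r is drawn at 1 + k1 r^2 times it, then the intrinsics apply), "world_to_cam" (4x4, takes a point from world to camera coordinates); the wrist camera has in their place "tool_from_camera" (4x4, takes a point from camera to tool coordinates, whose origin is the TCP and whose axes are the flange's). Camera axes: x right, y down, z forward; pixel columns grow to the right and rows downward; lengths in mm; the calibration is good to about 2 mm. A picture is of the moment at which its call begins: read the wrist's pose just before it. camera_params takes no time and is no camera call.
- ctrl.close_job(): hands the job in; it is judged then, once.
The state is a dict: "t": time; "qpos": joint angles; "qvel": joint speeds; "joint_torque": joint torques, N m; "ee_pos": TCP position; "orientation": TCP orientation; "ft_force": force on the tool from outside, world axes, zero at the start; "moment": the same for the moment, N m; "width": finger opening in mm; "grasp_force": force on a finger pad.
Only numpy, scipy, OpenCV 4.12 (cv2) and the standard library are available. Lean on these libraries where they do the work, as an engineer would, in place of code of your own. Each camera call takes 0.05 s, during which the arm holds its last target. There are 200 camera calls.

### The job

One of the two green canisters in the rack was put away with its flip-top ajar. Lift it over the rack's front rail, draw it out upright and stand it gently on the rubber mat; there, press its top down, firmly but without crushing it, until it snaps fully shut. Do not knock it against the rack, and leave the other canister, the plate, the filter cup and the brush where they are.

Things in the scene. Friction and masses are not known exactly. Their poses are not given: they have to be found in the camera images.
- rack: Fixed two-tier wire rack, open front and back, 330 mm wide (y), yaw within 0.12 rad. Origin on the counter under the middle of the canister row; its x points to its back, away from the robot; z up. Lower wooden board: top at z 30 mm, x -57 to 93 mm. Canister places at y about -70 and +70 mm. Rear rods at x 90 mm. End frames at y -165 and +165 mm, only 64 mm high in front of x 15 mm.
- rail_top (a point): Middle of the top of the rack's front retaining rail: steel rods along the rack's y, 8 mm thick, at rack x -55 mm (-59 to -51 mm), rack z 65 mm, so 35 mm above the board that the canisters stand on.
- upper_front (a point): Middle of the lower front edge of the rack's upper tier (steel wires along y), at rack x 15 mm, z 240 mm. The tier runs back from here to x 93 mm, top at z 246 mm; nothing hangs over in front of it. It blocks a gripper coming straight down on a canister; one leaning 30 to 45 degrees, coming from in front and above, fits.
- canister: The canister that is ajar: green plastic, round, 62 mm in diameter, body 98 mm high, 110 mm with its top shut, 138 mm at the highest point while ajar; 0.2 to 0.4 kg. Origin: centre of its underside, z up. Hinge of the top on its -x side (roughly towards the robot at first), thumb tab with a snap tongue on its +x side, to x 39 mm. Starts on the rack's board in either place, at rack x -8 to 14 mm.
- canister_lid (a joint): Angle of that canister's flip-top: 0 = fully shut, about 0.5 rad = resting ajar, as at the start. A soft hinge spring (1 to 3 N at lid_press) holds it ajar; below about 0.16 rad the tongue's lip meets the snap bead on the rim and it takes about 7 to 9 N straight down at lid_press to press it past; under 0.05 rad it snaps to 0, a hard stop, and stays. Let go earlier, it springs back.
- lid_press (a point): Place to press: on the upper face of that flip-top, towards the thumb tab, 19 mm from the canister's axis, 50 mm from the hinge axis. Moves with the top; 110 mm above the canister's underside when shut, about 132 mm when ajar. Pressing within 25 mm of the canister's axis does not tip it over.
- shut_canister: The other canister, same shape, size and plastic, its top already shut, in the rack's other place, centres about 140 mm apart. Bystander. Origin: centre of its underside.
- mat: Fixed black rubber mat, 160 x 160 mm, 6 mm thick, flat on the counter to the right of the rack's front. Origin: centre of its underside.
- plate: Empty white porcelain plate, 170 mm in diameter, 18 mm high, on the counter. Bystander. Origin: centre of its underside.
- filter_cup: Grey plastic coarse filter cup with a flange, 84 mm in diameter, 66 mm high, on the counter beyond the mat. Bystander. Origin: centre of its underside.
- brush: Blue hard silicone brush, 175 mm long, 45 mm wide, 15 mm high, lying on the counter between robot and rack. Bystander. Origin on its underside, x along its length.
Things that resemble listed ones, but are neither listed nor needed, are in the scene too. Several things have the shape of the mat; the one meant has the colours described above.

How it is judged:
By the outcome, as a careful person would: the job done as asked, in the order asked, and still so for the second after the job is handed in, with the robot touching nothing.
It also fails if it takes over 59 s, if anything falls off the work surface, if the arm or the gripper's body presses on something with over 40 N, if the wrist force passes 120 N, or if a joint passes its speed limit or range.

## Working session

There is one attempt and no reset: what is moved stays moved. The work goes in short steps, Python scripts to look and compute and a tool call to move; the robot and the scene stay as the last step left them, time stands still between calls to the robot, and variables do not carry over. Pictures are saved under pics/ and viewed, at most 10 in all, crops included, and the job is handed in when it is done.

Besides the shell and the picture viewer there is one more tool, called after ">>>" by a JSON object that holds its "name" and its "arguments". arm_command: Moves the arm, as the interface text tells. Shifts and turns lie within -1 to 1; 1 stands for 80 mm of shift or 180 degrees of turn. Its arguments: {"type":"object","properties":{"rows":{"type":"array","items":{"type":"number"}}},"required":["rows"]}

```bash
mkdir -p pics; cat > h.py <<'E'
import numpy as np, cv2, json
from scipy.spatial.transform import Rotation as R
from workcell import ctrl
def snap(n):
    o=ctrl.get_obs(); im,d=ctrl.get_image(n); p=ctrl.camera_params(n)
    K=np.array(p["camera_matrix"]);k1=p["k1"]
    if n=="wrist":
        T=np.eye(4);T[:3,:3]=R.from_rotvec(o["orientation"]).as_matrix();T[:3,3]=o["ee_pos"]
        C=T@np.array(p["tool_from_camera"])
    else: C=np.linalg.inv(np.array(p["world_to_cam"]))
    return im,d,K,k1,C
def slopes(uv,K,k1):
    uv=np.atleast_2d(uv).astype(float)
    q=np.c_[(uv[:,0]-K[0,2])/K[0,0],(uv[:,1]-K[1,2])/K[1,1]]
    s=q.copy()
    for _ in range(20): s=q/(1+k1*(s**2).sum(1,keepdims=True))
    return s
def cloud(d,K,k1,C):
    v,u=np.indices(d.shape); s=slopes(np.c_[u.ravel(),v.ravel()],K,k1)
    z=d.ravel()[:,None]; P=np.c_[s*z,z]@C[:3,:3].T+C[:3,3]
    P[d.ravel()==0]=np.nan
    return P.reshape(*d.shape,3)
def save(im,n): cv2.imwrite("pics/"+n,im[:,:,::-1])
E
python3 - <<'E'
from h import *
for n in("scene","top"):
    s=snap(n);save(s[0],n+"0.png");np.savez(n+".npz",*s);print(n,s[4].round(2).tolist(),s[2].tolist(),s[3])
    P=cloud(*s[1:]);np.save(n+"P.npy",P)
o=ctrl.get_obs();print(o);print(ctrl.camera_params("wrist"))
E
```

```text
scene [[-0.11, 0.78, -0.62, 1400.8], [0.99, 0.1, -0.06, -56.62], [0.02, -0.62, -0.78, 1332.24], [0.0, 0.0, 0.0, 1.0]] [[448.73015577319944, 0.0, 321.8467030574909], [0.0, 448.73015577319944, 206.29256773154682], [0.0, 0.0, 1.0]] -0.06011817662097818
top [[-0.0, -0.99, 0.11, 365.87], [-1.0, 0.0, 0.01, -149.66], [-0.01, -0.11, -0.99, 1366.45], [0.0, 0.0, 0.0, 1.0]] [[403.3725162124368, 0.0, 323.9165085570123], [0.0, 403.3725162124368, 198.10658915423798], [0.0, 0.0, 1.0]] -0.055989098876999335
{'t': 0.1, 'qpos': array([ 1.25497104e+00,  4.23771435e-01,  1.63059769e+00,  4.58804883e-06,
        1.08857404e+00, -1.90111077e-02]), 'qvel': array([-0.00057086, -0.00151091, -0.00056519,  0.00022049,  0.00083633,
        0.00029841]), 'joint_torque': array([ 4.10709135e-04, -5.45611346e+01, -2.74325699e+01,  6.45341096e-02,
        1.88403757e-02,  1.77096098e-05]), 'ee_pos': array([182.63379102, 597.23550839, 240.98126553]), 'orientation': array([-4.64494399e-01, -3.10683213e+00,  2.09049788e-03]), 'ft_force': array([-0.74833877, -0.51704636, -0.16165497]), 'moment': array([-0.06102388, -0.02739685,  0.04125605]), 'grasp_force': 0.0, 'width': 88.06618831061833}
{'camera_matrix': array([[311.90679746,   0.        , 313.49601096],
       [  0.        , 311.90679746, 199.90194895],
       [  0.        ,   0.        ,   1.        ]]), 'k1': -0.04482564823836598, 'tool_from_camera': array([[ 1.16303271e-04, -9.64316865e-01, -2.64750771e-01,
         7.26838314e+01],
       [ 9.99999980e-01,  1.54647089e-04, -1.23986521e-04,
         7.27889919e-01],
       [ 1.60505230e-04, -2.64750751e-01,  9.64316864e-01,
        -1.42649768e+02],
       [ 0.00000000e+00,  0.00000000e+00,  0.00000000e+00,
         1.00000000e+00]])}
```

View pics/scene0.png

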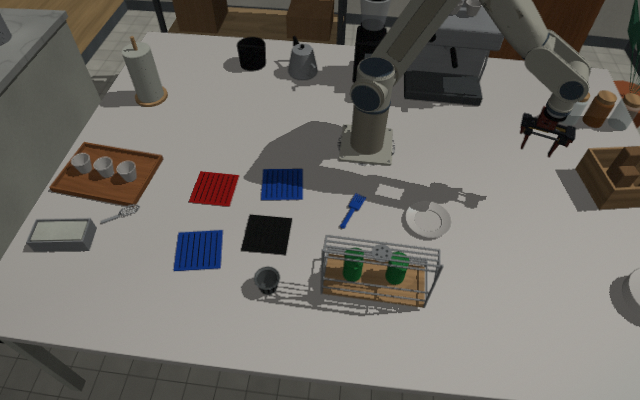

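View pics/top0.png

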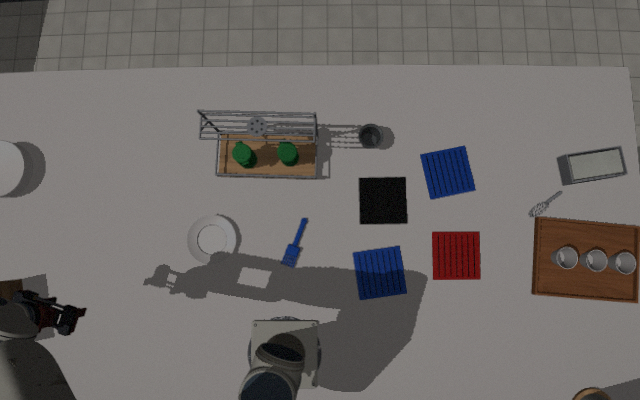

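The scene view shows the black mat at about (267,234) and the canisters at (353,264) and (397,267). In the top view the mat is at (383,200) and the canisters at (244,154) and (288,152). Next I'll measure them.

```bash
python3 - <<'E'
from h import *
for n in("scene","top"):
    z=np.load(n+".npz");im=z['arr_0'];P=np.load(n+"P.npy")
    hsv=cv2.cvtColor(im,cv2.COLOR_RGB2HSV)
    def rep(nm,m):
        c,l,st,ce=cv2.connectedComponentsWithStats(m.astype(np.uint8))
        for i in range(1,c):
            if st[i,4]<60: continue
            q=P[l==i];q=q[~np.isnan(q[:,0])]
            if len(q)<30: continue
            print(n,nm,st[i],'ctr',ce[i].round(),'med',np.median(q,0).round(1),'min',np.percentile(q,1,0).round(1),'max',np.percentile(q,99,0).round(1))
    ok=(P[...,0]>250)&(P[...,0]<900)&(abs(P[...,1])<450)
    g=(hsv[...,0]>45)&(hsv[...,0]<80)&(hsv[...,1]>120)
    rep('green',g&ok)
    rep('black',(hsv[...,2]<50)&ok&(P[...,2]<25)&(P[...,1]<0)&(P[...,0]>350))
    rep('wood',(hsv[...,0]>8)&(hsv[...,0]<22)&(hsv[...,1]>90)&ok&(P[...,0]>450))
    up=ok&(P[...,2]>52)&(P[...,2]<80)&(P[...,0]>500)&~g&(hsv[...,1]<60)
    rep('rail',up)
    rep('tier',ok&(P[...,2]>232)&(P[...,2]<256))
    # lid: highest points per canister
    q=P[g&ok]; q=q[~np.isnan(q[:,0])]
    for sgn in(0,1):
        a=q[(q[:,1]>np.median(q[:,1]))==sgn]; a=a[a[:,2]>130]
        b=a[np.argsort(-a[:,2])][::max(1,len(a)//14)]
        print(b.round(0).tolist())
im=np.load("scene.npz")['arr_0']; im2=np.load("top.npz")['arr_0']
a=cv2.resize(im[230:310,310:450],None,fx=5,fy=5,interpolation=2);b=cv2.resize(im2[100:190,190:330],None,fx=5,fy=5,interpolation=2)
save(cv2.resize(np.vstack([a,b]),(490,595)),"crop.png")
E
```

```text
scene green [343 261  20  20 320] ctr [352. 270.] med [675.5 -23.   85.4] min [620.2 -50.2  40.6] max [683.9   5.4 159. ]
scene green [386 267  21  18 275] ctr [395. 275.] med [671.2 113.2  88.9] min [651.1  88.8  39.6] max [696.2 143.1 164.6]
scene black [ 241  215   51   40 1591] ctr [267. 234.] med [ 509.5 -335.8    5.8] min [ 428.  -413.1   -1.5] max [ 584.1 -258.5   13.2]
scene black [263 276  13  12 108] ctr [269. 281.] med [ 694.2 -292.9    4.6] min [ 685.5 -311.9   -4.6] max [ 714.6 -270.9   24.2]
scene wood [325 258  20  22 324] ctr [334. 269.] med [636.2 -80.4  29.3] min [ 597.  -108.7   23. ] max [669.9 -51.6  96.2]
scene wood [357 263  67  28 907] ctr [392. 277.] med [646.2  88.   29.2] min [602.6   8.1  22.8] max [730.8 215.  230.5]
scene wood [324 280 100  19 583] ctr [374. 289.] med [696.7  54.7  29.4] min [ 682.2 -106.4   22.9] max [730.7 211.2 114. ]
scene wood [323 288 101  19 551] ctr [373. 297.] med [725.1  55.8  28.6] min [ 711.4 -106.7   19.1] max [735.9 209.4  61.5]
scene rail [254 267  26  23 226] ctr [266. 277.] med [ 703.5 -296.8   62.6] min [ 674.1 -330.8  
[... 2321 characters left out ...]
 222.3 252.8]
[[661.0, -14.0, 171.0], [663.0, -8.0, 166.0], [666.0, -20.0, 163.0], [642.0, -17.0, 161.0], [649.0, -25.0, 159.0], [637.0, -10.0, 157.0], [631.0, -1.0, 155.0], [644.0, -13.0, 154.0], [647.0, -31.0, 152.0], [647.0, -37.0, 150.0], [629.0, -24.0, 148.0], [639.0, -43.0, 146.0], [624.0, -27.0, 144.0], [615.0, -12.0, 142.0], [625.0, -42.0, 137.0]]
[[653.0, 1.0, 167.0], [618.0, 112.0, 145.0], [644.0, 141.0, 142.0], [650.0, 110.0, 142.0], [670.0, 127.0, 141.0], [654.0, 145.0, 140.0], [629.0, 101.0, 139.0], [657.0, 111.0, 139.0], [632.0, 126.0, 138.0], [645.0, 127.0, 138.0], [623.0, 136.0, 137.0], [642.0, 108.0, 137.0], [626.0, 99.0, 136.0], [656.0, 150.0, 134.0], [669.0, 142.0, 130.0]]
```

View pics/crop.png

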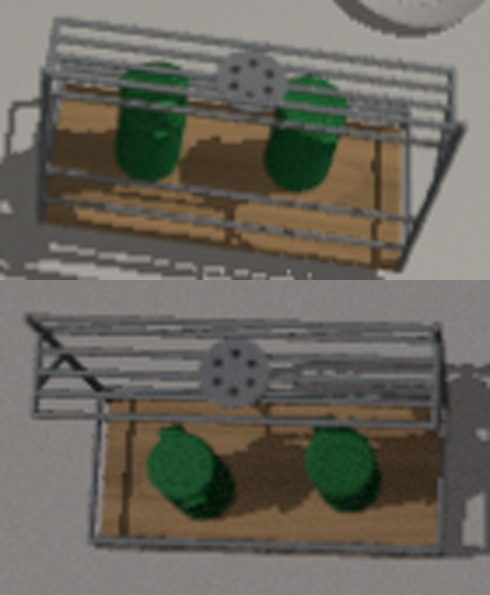

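The canister that is ajar is the right-hand one, at y≈-22. Its top reaches z≈168 mm, while the other reaches about 140. It is at crop (340,465) in the lower half. Next: rack yaw, canister axis and the first move.

```bash
cat >> h.py <<'E'
def toolR(yaw,lean):
    z=np.array([np.cos(yaw)*np.sin(lean),np.sin(yaw)*np.sin(lean),-np.cos(lean)])
    y=np.array([-np.sin(yaw),np.cos(yaw),0]); return np.c_[np.cross(y,z),y,z]
def plan(pos,Rt=None,maxs=78):
    o=ctrl.get_obs(); R0=R.from_rotvec(o["orientation"]).as_matrix()
    s=R0.T@(np.array(pos)-o["ee_pos"]); n=int(np.ceil(abs(s).max()/maxs))
    r=np.zeros(3) if Rt is None else R.from_matrix(R0.T@Rt).as_rotvec()
    print("ee",o["ee_pos"].round(1),"calls",n,"shift/80",(s/80).round(3),"each",(s/80/max(n,1)).round(3),"turn/pi",(r/np.pi).round(4),"len",np.linalg.norm(s).round(1),"rows>=",np.degrees(np.linalg.norm(r)).round(1)/8.59)
E
python3 - <<'E'
from h import *
P=np.load("topP.npy");z=np.load("top.npz");im=z['arr_0'];hsv=cv2.cvtColor(im,cv2.COLOR_RGB2HSV)
m=(P[...,2]>55)&(P[...,2]<72)&(P[...,0]>565)&(P[...,0]<605)&(P[...,1]>-110)&(P[...,1]<225)&(hsv[...,1]<60)
q=P[m];print("rail fit x=a*y+b",np.polyfit(q[:,1],q[:,0],1),"std",len(q))
m=(P[...,2]>238)&(P[...,0]>640)&(P[...,0]<672)&(P[...,1]>-110)&(P[...,1]<225)
q=P[m];print("tier front",np.polyfit(q[:,1],q[:,0],1))
g=(hsv[...,0]>45)&(hsv[...,0]<80)&(hsv[...,1]>120)
q=P[g&(P[...,1]<40)&(P[...,1]>-80)]
for lo,hi in((40,80),(80,110),(110,125),(125,140),(140,175)):
    a=q[(q[:,2]>lo)&(q[:,2]<hi)];print(lo,a.min(0).round(),a.max(0).round(),len(a))
plan((440,-22,300))
E
```

```text
rail fit x=a*y+b [3.27089907e-02 5.81606646e+02] std 258
tier front [6.54184608e-03 6.59934387e+02]
40 [617. -47.  47.] [644.  -8.  80.] 32
80 [617. -47.  81.] [650.  -4. 110.] 26
110 [612. -43. 110.] [634. -18. 125.] 3
125 [613. -42. 127.] [625. -23. 140.] 17
140 [615. -49. 140.] [670.   8. 171.] 297
ee [182.6 597.2 241. ] calls 7 shift/80 [-5.34  -6.462 -0.729] each [-0.763 -0.923 -0.104] turn/pi [0. 0. 0.] len 673.2 rows>= 0.0
```

>>> {"name": "arm_command", "arguments": {"rows": [0,0,0,-0.76,-0.92,-0.1,1,0,0,0,-0.76,-0.92,-0.1,1]}}

```text
t: 0.3
ee_pos: [219.2, 508.4, 248.8]
orientation: [-0.461, -3.107, 0.002]
ft_force: [0.3, -0.0, 0.4]
width: 87.7
grasp_force: 0.0
```

>>> {"name": "arm_command", "arguments": {"rows": [0,0,0,-0.76,-0.92,-0.1,1,0,0,0,-0.76,-0.92,-0.1,1]}}

```text
t: 0.5
ee_pos: [256.1, 419.2, 257.4]
orientation: [-0.464, -3.107, 0.001]
ft_force: [0.7, -0.0, 0.2]
width: 87.5
grasp_force: 0.0
```

>>> {"name": "arm_command", "arguments": {"rows": [0,0,0,-0.76,-0.92,-0.1,1,0,0,0,-0.76,-0.92,-0.1,1]}}

```text
t: 0.7
ee_pos: [292.7, 331.1, 265.6]
orientation: [-0.464, -3.107, 0.001]
ft_force: [1.1, 0.1, -0.7]
width: 88.0
grasp_force: 0.0
```

>>> {"name": "arm_command", "arguments": {"rows": [0,0,0,-0.76,-0.92,-0.1,1,0,0,0,-0.76,-0.92,-0.1,1]}}

```text
t: 0.9
ee_pos: [329.3, 243.0, 273.7]
orientation: [0.464, 3.107, -0.0]
ft_force: [0.9, 0.4, 0.7]
width: 87.9
grasp_force: 0.0
```

>>> {"name": "arm_command", "arguments": {"rows": [0,0,0,-0.76,-0.92,-0.1,1,0,0,0,-0.76,-0.92,-0.1,1]}}

```text
t: 1.1
ee_pos: [366.0, 154.8, 281.9]
orientation: [0.464, 3.107, 0.0]
ft_force: [0.2, 0.5, 0.5]
width: 87.8
grasp_force: 0.0
```

>>> {"name": "arm_command", "arguments": {"rows": [0,0,0,-0.76,-0.92,-0.1,1,0,0,0,-0.76,-0.92,-0.1,1]}}

```text
t: 1.3
ee_pos: [402.7, 66.6, 289.9]
orientation: [0.465, 3.107, 0.0]
ft_force: [0.9, -0.4, -0.2]
width: 87.8
grasp_force: 0.0
```

>>> {"name": "arm_command", "arguments": {"rows": [0,0,0,-0.76,-0.92,-0.1,1,0,0,0,-0.76,-0.92,-0.1,1,0,0,0,-0.76,-0.92,-0.1,1]}}

```text
t: 1.6
ee_pos: [440.9, -23.7, 298.2]
orientation: [0.473, 3.104, -0.001]
ft_force: [0.2, 1.4, -0.0]
width: 87.8
grasp_force: 0.0
```

```bash
python3 - <<'E'
from h import *
print(ctrl.get_obs()["t"])
plan((500,-22,235),toolR(0.02,np.radians(40)))
E
```

```text
1.6
ee [440.9 -23.7 298.2] calls 1 shift/80 [-0.697  0.24   0.791] each [-0.697  0.24   0.791] turn/pi [-0.0361 -0.2196 -0.0982] len 86.5 rows>= 5.09895227008149
```

>>> {"name": "arm_command", "arguments": {"rows": [-0.036,-0.215,-0.096,-0.7,0.24,0.79,1,-0.036,-0.215,-0.096,-0.7,0.24,0.79,1,-0.036,-0.215,-0.096,-0.7,0.24,0.79,1,-0.036,-0.215,-0.096,-0.7,0.24,0.79,1,-0.036,-0.215,-0.096,-0.7,0.24,0.79,1]}}

```text
t: 2.1
ee_pos: [495.7, -9.2, 232.2]
orientation: [0.031, 2.569, 0.047]
ft_force: [1.2, -0.1, -0.0]
width: 88.0
grasp_force: 0.0
```

```bash
python3 - <<'E'
from h import *
s=snap("wrist");save(s[0],"w1.png");np.savez("w1.npz",*s);P=cloud(*s[1:]);np.save("w1P.npy",P)
hsv=cv2.cvtColor(s[0],cv2.COLOR_RGB2HSV)
g=(hsv[...,0]>45)&(hsv[...,0]<80)&(hsv[...,1]>120)
for nm,lo,hi in(("ajar",-80,40),("shut",60,180)):
  q=P[g&(P[...,1]>lo)&(P[...,1]<hi)&(P[...,0]<720)]
  for a in range(35,180,10):
    b=q[(q[:,2]>a)&(q[:,2]<a+10)]
    if len(b)<40: continue
    # circle fit on slice
    A=np.c_[2*b[:,:2],np.ones(len(b))];c=np.linalg.lstsq(A,(b[:,:2]**2).sum(1),rcond=None)[0]
    print(nm,a,len(b),np.percentile(b,1,0).round(1),np.percentile(b,99,0).round(1),"c",c[:2].round(1),"r",np.sqrt(c[2]+c[0]**2+c[1]**2).round(1))
m=(P[...,2]>55)&(P[...,2]<72)&(P[...,0]>560)&(P[...,0]<610)&(P[...,1]>-110)&(P[...,1]<225)&~g
q=P[m];q=q[q[:,2]>60];p=np.polyfit(q[:,1],q[:,0],1);print("rail",p,np.percentile(q,[2,98],0).round(1).tolist())
m=(P[...,2]>236)&(P[...,2]<250)&(P[...,0]>630)&(P[...,0]<672);q=P[m]
if len(q)>20: print("tier",np.polyfit(q[:,1],q[:,0],1),q.min(0),len(q))
E
```

```text
ajar 35 142 [617.4 -34.5  38.1] [640.3  11.9  45. ] c [648.5 -17.5] r 30.2
ajar 45 257 [618.  -41.5  45.3] [644.2  12.7  54.9] c [649.  -17.4] r 30.5
ajar 55 273 [617.9 -41.9  55.2] [637.2  10.9  64.9] c [648.8 -17.4] r 30.3
ajar 65 289 [617.9 -41.6  65.1] [637.8  11.1  74.9] c [648.9 -17.5] r 30.3
ajar 75 301 [617.7 -41.2  75.1] [637.1  10.8  85. ] c [648.8 -17.6] r 30.3
ajar 85 322 [617.8 -41.   85.1] [673.9  11.   94.9] c [648.2 -17.4] r 29.6
ajar 95 361 [617.8 -41.8  95.2] [672.1  11.3 105. ] c [647.8 -17.3] r 29.4
ajar 105 367 [617.9 -41.5 105.2] [666.1  10.7 114.9] c [647.6 -17.5] r 29.2
ajar 115 333 [616.7 -40.2 115.2] [658.8  11.4 124.9] c [647.4 -17.5] r 29.1
ajar 125 343 [612.6 -41.2 125.1] [648.5  10.8 134.9] c [645.4 -21.3] r 29.7
ajar 135 554 [614.2 -42.9 135.2] [633.4   6.4 144.9] c [636.8 -17.5] r 21.5
ajar 145 951 [619.6 -45.6 145.1] [651.2   8.  154.9] c [638.5 -18.3] r 17.6
ajar 155 784 [635.4 -41.3 155.1] [669.8   7.5 164.9] c [650.5 -14.8] r 15.4
ajar 165 107 [657.1 -21.  165.1] [672.6   2.2 167.5] c [665.1  -8.6] r 7.3
shut 35 112 [612.7  93.9  38.7] [634.1 144.1
[... 253 characters left out ...]
.7
shut 75 331 [611.8  93.4  75.1] [638.2 143.   85. ] c [642.5 123.2] r 29.9
shut 85 341 [612.1  93.4  85. ] [637.7 142.4  94.9] c [642.6 123.1] r 30.0
shut 95 364 [611.9  93.3  95.2] [638.3 143.6 104.9] c [642.4 123.2] r 29.9
shut 105 367 [611.8  93.7 105.1] [635.6 142.4 114.8] c [642.  122.9] r 29.5
shut 115 287 [611.2  97.5 115.1] [627.3 143.5 124.9] c [641.  122.6] r 28.7
shut 125 395 [606.5 100.3 125.2] [623.  142.6 134.9] c [626.6 119.9] r 18.1
shut 135 873 [612.9 103.3 135.2] [660.5 148.4 140.8] c [634.1 126.2] r 18.0
rail [2.85582973e-02 5.82269531e+02] [[575.8, -105.7, 60.3], [603.9, 222.3, 65.4]]
tier [2.34296536e-02 6.54413884e+02] [ 646.84534237 -110.222269    239.48263865] 1189
```

View pics/w1.png

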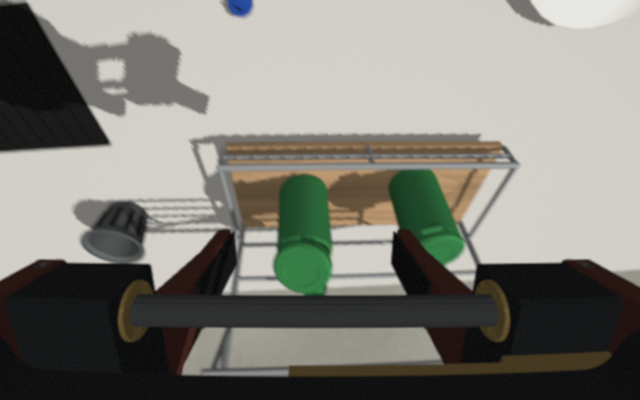

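The wrist view (upside down) shows the ajar canister at (303,240), its tab near (315,292), and the shut one at (428,215). The axis is at (648.5, -17.5) with radius about 31, and the rack yaw is about -0.03. The fit gives the rail top at z 65, which matches the given size. Moving to pre-grasp.

```bash
python3 - <<'E'
from h import *
Rt=toolR(-0.03,np.radians(40)); g=np.array([648.5,-17.5,105])
plan(g-100*Rt[:,2],Rt)
E
```

```text
ee [495.9  -8.4 232.2] calls 2 shift/80 [-0.588 -0.107  1.126] each [-0.294 -0.054  0.563] turn/pi [ 0.0148 -0.0402 -0.0025] len 102.0 rows>= 0.8963911525029103
```

>>> {"name": "arm_command", "arguments": {"rows": [0.015,-0.04,-0.0025,-0.5,-0.1,0.95,1,0.015,-0.04,-0.0025,-0.5,-0.1,0.95,1,0.015,-0.04,-0.0025,-0.5,-0.1,0.95,1]}}

```text
t: 2.45
ee_pos: [577.1, -29.6, 215.9]
orientation: [0.027, 2.48, 0.03]
ft_force: [-0.1, 0.2, 0.1]
width: 87.8
grasp_force: 0.0
```

```bash
python3 - <<'E'
from h import *
Rt=toolR(-0.03,np.radians(40)); g=np.array([648.5,-17.5,105])
plan(g-60*Rt[:,2],Rt);plan(g,Rt)
E
```

```text
ee [577.1 -29.6 215.9] calls 1 shift/80 [0.179 0.147 0.895] each [0.179 0.147 0.895] turn/pi [ 0.0106 -0.0118 -0.0013] len 74.0 rows>= 0.33760186263096625
ee [577.1 -29.6 215.9] calls 2 shift/80 [0.151 0.123 1.645] each [0.076 0.061 0.822] turn/pi [ 0.0106 -0.0118 -0.0013] len 132.5 rows>= 0.33760186263096625
```

>>> {"name": "arm_command", "arguments": {"rows": [0,0,0,0,0,0,1,0,0,0,0,0,0,1]}}

```text
t: 2.65
ee_pos: [575.6, -30.0, 215.7]
orientation: [0.029, 2.481, 0.028]
ft_force: [-0.0, 0.1, 0.1]
width: 87.7
grasp_force: 0.0
```

```bash
python3 - <<'E'
from h import *
Rt=toolR(-0.03,np.radians(40)); g=np.array([648.5,-17.5,105])
plan(g-60*Rt[:,2],Rt);plan(g,Rt)
E
```

```text
ee [575.6 -30.  215.7] calls 1 shift/80 [0.161 0.155 0.905] each [0.161 0.155 0.905] turn/pi [ 0.0101 -0.0123 -0.0015] len 74.5 rows>= 0.33760186263096625
ee [575.6 -30.  215.7] calls 2 shift/80 [0.132 0.131 1.654] each [0.066 0.066 0.827] turn/pi [ 0.0101 -0.0123 -0.0015] len 133.1 rows>= 0.33760186263096625
```

>>> {"name": "arm_command", "arguments": {"rows": [0.01,-0.0125,-0.0015,0.15,0.145,0.5,1,0.01,-0.0125,-0.0015,0.15,0.145,0.5,1,0.01,-0.0125,-0.0015,0.15,0.145,0.5,1]}}

```text
t: 2.95
ee_pos: [597.3, -31.1, 205.1]
orientation: [0.022, 2.487, 0.03]
ft_force: [-0.6, -0.0, -0.7]
width: 88.0
grasp_force: 0.0
```

```bash
python3 - <<'E'
from h import *
Rt=toolR(-0.03,np.radians(40)); g=np.array([648.5,-17.5,105])
plan(g-60*Rt[:,2],Rt);plan(g,Rt)
E
```

```text
ee [597.3 -31.1 205.1] calls 1 shift/80 [0.291 0.167 0.636] each [0.291 0.167 0.636] turn/pi [ 0.0111 -0.0141 -0.    ] len 57.5 rows>= 0.37252619324796277
ee [597.3 -31.1 205.1] calls 2 shift/80 [0.258 0.141 1.385] each [0.129 0.07  0.692] turn/pi [ 0.0111 -0.0141 -0.    ] len 113.2 rows>= 0.37252619324796277
```

```bash
python3 - <<'E'
from h import *
o=ctrl.get_obs();print(o["qpos"].round(3),o["qvel"].round(3),o["ee_pos"])
print(R.from_rotvec(o["orientation"]).as_matrix().round(3), toolR(-0.03,np.radians(40)).round(3))
E
```

```text
[-0.113  0.29   2.133  0.9    0.109 -2.535] [-0.004 -0.012  0.013  0.02   0.    -0.024] [597.3466165  -31.07460177 205.11797474]
[[-0.793  0.008  0.609]
 [ 0.023  1.     0.017]
 [-0.608  0.027 -0.793]] [[-0.766  0.03   0.642]
 [ 0.023  1.    -0.019]
 [-0.643  0.    -0.766]]
```

Joints 5 and 6 are at their limits, because a 40° lean here puts the wrist near straight. I'll back off to a smaller lean.

```bash
cat >> h.py <<'E'
def log():
    o=ctrl.get_obs(); open("log.txt","a").write(json.dumps([o["qpos"].tolist(),o["ee_pos"].tolist(),o["orientation"].tolist()])+"\n"); print("q",o["qpos"].round(3),"t",o["t"])
E
python3 - <<'E'
from h import *
log()
plan((560,-25,250),toolR(-0.03,np.radians(20)))
E
```

```text
q [-0.113  0.29   2.133  0.9    0.109 -2.535] t 2.95
ee [597.3 -31.1 205.1] calls 1 shift/80 [ 0.031  0.087 -0.728] each [ 0.031  0.087 -0.728] turn/pi [0.011  0.097  0.0019] len 58.7 rows>= 2.0488940628637953
```

>>> {"name": "arm_command", "arguments": {"rows": [0.011,0.097,0.002,0.03,0.09,-0.73,1,0.011,0.097,0.002,0.03,0.09,-0.73,1,0.011,0.097,0.002,0.03,0.09,-0.73,1,0.011,0.097,0.002,0.03,0.09,-0.73,1]}}

```text
t: 3.35
ee_pos: [558.3, -25.0, 249.8]
orientation: [0.04, 2.781, -0.0]
ft_force: [-0.6, 1.4, -2.1]
width: 88.0
grasp_force: 0.0
```

```bash
python3 - <<'E'
from h import *
log()
plan((560,-25,250),toolR(-0.03,np.radians(20)))
E
```

```text
q [-0.077  0.189  1.999  0.039  0.594 -1.648] t 3.35
ee [558.3 -25.  249.8] calls 1 shift/80 [-0.021  0.     0.005] each [-0.021  0.     0.005] turn/pi [0.0016 0.0037 0.0001] len 1.7 rows>= 0.08149010477299184
```

```bash
python3 - <<'E'
from h import *
Rt=toolR(-0.03,np.radians(30));g=np.array([648.5,-17.5,105])
plan(g-100*Rt[:,2],Rt)
E
```

```text
ee [558.3 -25.  249.8] calls 1 shift/80 [-0.21   0.123  0.857] each [-0.21   0.123  0.857] turn/pi [ 0.0016 -0.0518 -0.0001] len 71.3 rows>= 1.0826542491268918
```

>>> {"name": "arm_command", "arguments": {"rows": [0.0015,-0.052,0,-0.21,0.12,0.86,1,0.0015,-0.052,0,-0.21,0.12,0.86,1,0.0015,-0.052,0,-0.21,0.12,0.86,1]}}

```text
t: 3.65
ee_pos: [599.2, -13.5, 187.3]
orientation: [0.035, 2.619, -0.002]
ft_force: [-1.1, -0.5, -0.9]
width: 87.7
grasp_force: 0.0
```

```bash
python3 - <<'E'
from h import *
log()
Rt=toolR(-0.03,np.radians(30));g=np.array([648.5,-17.5,105])
plan(g,Rt)
# planar fit
D=[json.loads(l) for l in open("log.txt")]
D=[d for d in D if abs(d[0][3])<.1]+[([1.25497,.42377,1.6306,0,1.08857,-.019],[182.63,597.24,240.98],0)]
A=[];B=[]
for q,p,_ in D:
    r=np.hypot(p[0],p[1]);f=q[1]+q[2];t=f+q[4];s,c=np.sin,np.cos
    A+=[[s(q[1]),c(q[1]),s(f),c(f),s(t),c(t),0],[c(q[1]),-s(q[1]),c(f),-s(f),c(t),-s(t),1]];B+=[r,p[2]]
print(len(B),np.linalg.lstsq(np.array(A),np.array(B),rcond=1e-6))
E
```

```text
q [-0.051  0.324  2.065  0.077  0.23  -1.666] t 3.65
ee [599.2 -13.5 187.3] calls 2 shift/80 [-0.022 -0.04   1.199] each [-0.011 -0.02   0.599] turn/pi [ 0.0023 -0.0003  0.0005] len 96.0 rows>= 0.046565774155995346
6 (array([ 350.1202611 ,  -55.87648417,  325.6527671 , -239.73937855,
         58.06686582, -131.80320373, -103.74210684]), array([], dtype=float64), np.int32(6), array([3.43534594, 2.96830141, 0.4326602 , 0.42757896, 0.10584619,
       0.07976843]))
```

```bash
python3 - <<'E'
from h import *
Rt=toolR(-0.03,np.radians(25));g=np.array([648.5,-17.5,115])
plan(g-65*Rt[:,2],Rt)
E
```

```text
ee [599.2 -13.5 187.3] calls 1 shift/80 [-0.154 -0.034  0.281] each [-0.154 -0.034  0.281] turn/pi [0.0022 0.0275 0.0006] len 25.8 rows>= 0.5820721769499418
```

>>> {"name": "arm_command", "arguments": {"rows": [0.002,0.0275,0,-0.155,-0.035,0.28,1,0.002,0.0275,0,-0.155,-0.035,0.28,1,0.002,0.0275,0,-0.155,-0.035,0.28,1]}}

```text
t: 3.95
ee_pos: [624.0, -17.6, 178.9]
orientation: [0.038, 2.698, -0.009]
ft_force: [0.2, 0.1, 0.1]
width: 87.9
grasp_force: 0.0
```

```bash
python3 - <<'E'
from h import *
log()
Rt=toolR(-0.03,np.radians(25));g=np.array([648.5,-17.5,115])
plan(g,Rt)
s=snap("wrist");save(s[0][100:400],"w2.png");P=cloud(*s[1:])
hsv=cv2.cvtColor(s[0],cv2.COLOR_RGB2HSV)
gr=(hsv[...,0]>45)&(hsv[...,0]<80)&(hsv[...,1]>120)
q=P[gr&(P[...,1]>-80)&(P[...,1]<40)&(P[...,0]<720)]
for a in range(35,120,20):
    b=q[(q[:,2]>a)&(q[:,2]<a+20)]
    A=np.c_[2*b[:,:2],np.ones(len(b))];c=np.linalg.lstsq(A,(b[:,:2]**2).sum(1),rcond=None)[0]
    print(a,len(b),np.percentile(b,1,0).round(1),np.percentile(b,99,0).round(1),"c",c[:2].round(1),np.sqrt(c[2]+c[0]**2+c[1]**2).round(1))
E
```

```text
q [-0.052  0.377  1.969  0.028  0.353 -1.618] t 3.95
ee [624.  -17.6 178.9] calls 1 shift/80 [0.066 0.011 0.853] each [0.066 0.011 0.853] turn/pi [0.0001 0.0023 0.0005] len 68.5 rows>= 0.046565774155995346
35 636 [618.5 -43.2  36.4] [634.6   9.2  54.9] c [649.9 -17.6] 30.8
55 827 [618.4 -43.9  55.4] [635.8  10.1  74.8] c [649.9 -17.6] 31.1
75 1056 [618.2 -43.9  75.2] [636.1   9.7  94.8] c [648.7 -17.6] 30.2
95 1268 [618.2 -43.7  95.3] [635.8   9.8 114.8] c [648.8 -17.6] 30.2
115 1310 [612.9 -43.6 115.2] [643.   10.9 134.3] c [645.6 -20.4] 29.2
```

View pics/w2.png

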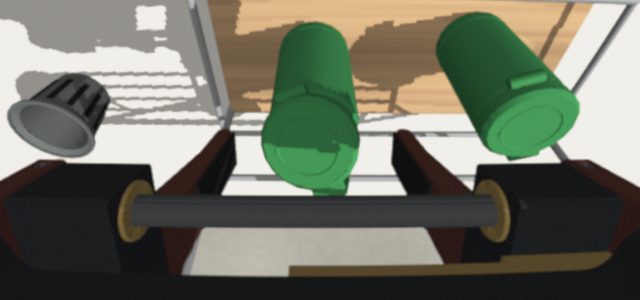

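The wrist view shows the ajar canister at (315,130), centred between the open fingers at x≈225 and 405. The refit axis is (649.5, -17.6). Advance.

>>> {"name": "arm_command", "arguments": {"rows": [0,0,0,0.03,0,0.43,1,0,0,0,0.06,0,0.85,1,0,0,0,0.06,0,0.85,1,0,0,0,0.06,0,0.85,1]}}

```text
t: 4.4
ee_pos: [647.6, -18.1, 114.4]
orientation: [0.038, 2.7, -0.009]
ft_force: [-0.2, 0.5, -0.8]
width: 87.7
grasp_force: 0.0
```

```bash
python3 - <<'E'
from h import *
log()
Rt=toolR(-0.03,np.radians(25));g=np.array([649,-17.5,115])
plan(g,Rt);print(ctrl.get_obs()["ft_force"])
E
```

```text
q [-0.051  0.516  1.943  0.04   0.242 -1.629] t 4.4
ee [647.6 -18.1 114.4] calls 1 shift/80 [-0.019  0.009  0.   ] each [-0.019  0.009  0.   ] turn/pi [0.0002 0.0015 0.0004] len 1.7 rows>= 0.034924330616996506
[-0.20413309  0.49367211 -0.79954013]
```

>>> {"name": "arm_command", "arguments": {"rows": [0,0,0,0,0,0,-1,0,0,0,0,0,0,-1,0,0,0,0,0,0,-1,0,0,0,0,0,0,-1,0,0,0,0,0,0,-1]}}

```text
t: 4.9
ee_pos: [649.4, -18.3, 115.4]
orientation: [0.038, 2.697, -0.009]
ft_force: [-2.9, -1.6, 8.3]
width: 62.0
grasp_force: 30.0
```

>>> {"name": "arm_command", "arguments": {"rows": [0,0,0,0,0,0,-1,0,0,0,0,0,0,-1,0,0,0,0,0,0,-1]}}

```text
t: 5.2
ee_pos: [649.4, -18.3, 115.4]
orientation: [0.038, 2.697, -0.009]
ft_force: [-2.7, -1.2, 7.2]
width: 61.9
grasp_force: 30.0
```

```bash
python3 - <<'E'
from h import *
o=ctrl.get_obs()
for d in((0,0,10),(-12,0.4,48)): plan(o["ee_pos"]+np.array(d))
E
```

```text
ee [649.4 -18.3 115.4] calls 1 shift/80 [-0.054 -0.    -0.113] each [-0.054 -0.    -0.113] turn/pi [0. 0. 0.] len 10.0 rows>= 0.0
ee [649.4 -18.3 115.4] calls 1 shift/80 [-0.123  0.001 -0.606] each [-0.123  0.001 -0.606] turn/pi [0. 0. 0.] len 49.5 rows>= 0.0
```

>>> {"name": "arm_command", "arguments": {"rows": [0,0,0,-0.055,0,-0.115,-1,0,0,0,-0.08,0,-0.25,-1,0,0,0,-0.1,0,-0.4,-1,0,0,0,-0.125,0,-0.63,-1,0,0,0,-0.125,0,-0.63,-1]}}

```text
t: 5.7
ee_pos: [636.7, -17.8, 166.6]
orientation: [0.038, 2.696, -0.009]
ft_force: [-0.6, 0.2, -2.6]
width: 61.8
grasp_force: 30.0
```

```bash
python3 - <<'E'
from h import *
log()
o=ctrl.get_obs();print(o["ft_force"],o["width"])
s=snap("scene");im=s[0];P=cloud(*s[1:]);hsv=cv2.cvtColor(im,cv2.COLOR_RGB2HSV)
g=(hsv[...,0]>45)&(hsv[...,0]<80)&(hsv[...,1]>120)
q=P[g&(P[...,1]<50)&(P[...,1]>-90)];print(np.nanpercentile(q,[2,50,98],0).round(0))
s=snap("wrist");P=cloud(*s[1:]);hsv=cv2.cvtColor(s[0],cv2.COLOR_RGB2HSV)
g=(hsv[...,0]>45)&(hsv[...,0]<80)&(hsv[...,1]>120)
q=P[g&(P[...,1]<45)&(P[...,1]>-80)&(P[...,0]<720)];print(np.nanpercentile(q,[1,50,99],0).round(1))
plan(o["ee_pos"]+np.array([-75,2,5]))
save(cv2.resize(s[0],None,fx=.6,fy=.6),"w3.png")
E
```

```text
q [-0.051  0.413  1.95   0.03   0.334 -1.62 ] t 5.7
[-0.63187819  0.24135413 -2.55914866] 61.75774135851836
[[-332.  -78.   94.]
 [ 658.  -23.  161.]
 [ 672.    4.  222.]]
[[600.6 -44.1  90.6]
 [609.7 -16.4 177.8]
 [651.4  10.3 207.9]]
ee [636.3 -17.8 164.6] calls 1 shift/80 [ 0.805 -0.001 -0.479] each [ 0.805 -0.001 -0.479] turn/pi [0. 0. 0.] len 75.0 rows>= 0.0
```

View pics/w3.png

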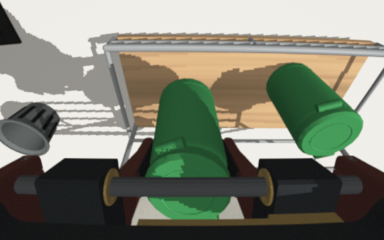

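The canister is held at z≈79 at its underside, about 14 mm above the rail. In the image (187,150) it sits squarely between the fingers, lid still ajar. Drawing it out straight.

>>> {"name": "arm_command", "arguments": {"rows": [0,0,0,0.2,0,-0.12,-1,0,0,0,0.4,0,-0.24,-1,0,0,0,0.6,0,-0.36,-1,0,0,0,0.8,0,-0.48,-1,0,0,0,0.8,0,-0.48,-1]}}

```text
t: 6.3
ee_pos: [559.2, -15.5, 169.9]
orientation: [0.038, 2.703, -0.008]
ft_force: [-0.2, 0.0, -3.5]
width: 62.2
grasp_force: 30.0
```

>>> {"name": "arm_command", "arguments": {"rows": [0,0,0,0.2,0,-0.11,-1,0,0,0,0.4,0,-0.21,-1,0,0,0,0.6,0,-0.31,-1,0,0,0,0.7,0,-0.37,-1,0,0,0,0.7,0,-0.37,-1]}}

```text
t: 6.8
ee_pos: [498.3, -13.9, 173.8]
orientation: [0.038, 2.7, -0.009]
ft_force: [-0.1, -0.4, -3.3]
width: 62.0
grasp_force: 30.0
```

```bash
python3 - <<'E'
from h import *
log();o=ctrl.get_obs();print(o["width"],R.from_rotvec(o["orientation"]).as_matrix()[:,2])
Rt=toolR(-0.2,np.radians(25));plan((510,-95,165),Rt)
E
```

```text
q [-0.06   0.228  2.228  0.055  0.244 -1.653] t 6.8
62.02389412001322 [ 0.42740644 -0.01208379 -0.90397882]
ee [498.3 -13.9 173.8] calls 2 shift/80 [-0.111 -1.009  0.174] each [-0.055 -0.505  0.087] turn/pi [0.0232 0.0017 0.0495] len 82.4 rows>= 1.140861466821886
```

```bash
python3 - <<'E'
from h import *
o=ctrl.get_obs();R0=R.from_rotvec(o["orientation"]).as_matrix();p=o["ee_pos"]
for pos,y in(((508,-90,168),-.2),((508,-166,160),-.36),((515,-242,150),-.5),((530,-310,140),-.58),((545,-352,130),-.62)):
    Rt=toolR(y,np.radians(25));print((R0.T@(np.array(pos)-p)/80).round(3),(R.from_matrix(R0.T@Rt).as_rotvec()/np.pi).round(4));p=np.array(pos);R0=Rt
E
```

```text
[-0.103 -0.948  0.129] [0.0232 0.0017 0.0495]
[-0.129 -0.931  0.17 ] [0.0215 0.     0.0462]
[-0.325 -0.858  0.289] [ 0.0188 -0.      0.0404]
[-0.466 -0.656  0.355] [0.0108 0.     0.0231]
[-0.35  -0.336  0.301] [ 0.0054 -0.      0.0115]
```

>>> {"name": "arm_command", "arguments": {"rows": [0.008,0.0005,0.0165,-0.035,-0.32,0.045,-1,0.0155,0.001,0.033,-0.07,-0.63,0.085,-1,0.023,0.0015,0.0495,-0.105,-0.95,0.13,-1,0.023,0.0015,0.0495,-0.105,-0.95,0.13,-1]}}

```text
t: 7.2
ee_pos: [511.0, -92.4, 168.6]
orientation: [0.274, 2.689, -0.06]
ft_force: [0.2, -0.3, -2.7]
width: 61.9
grasp_force: 30.0
```

>>> {"name": "arm_command", "arguments": {"rows": [0.007,0,0.0155,-0.045,-0.31,0.055,-1,0.0145,0,0.031,-0.09,-0.62,0.115,-1,0.0215,0,0.046,-0.13,-0.93,0.17,-1,0.0215,0,0.046,-0.13,-0.93,0.17,-1]}}

```text
t: 7.6
ee_pos: [510.2, -167.9, 160.3]
orientation: [0.487, 2.663, -0.107]
ft_force: [-0.2, 0.5, -3.3]
width: 62.0
grasp_force: 30.0
```

```bash
python3 - <<'E'
from h import *
log()
o=ctrl.get_obs();R0=R.from_rotvec(o["orientation"]).as_matrix();p=o["ee_pos"]
for pos,y in(((515,-242,150),-.5),((530,-310,140),-.58),((545,-352,130),-.62)):
    Rt=toolR(y,np.radians(25));print((R0.T@(np.array(pos)-p)/80).round(3),(R.from_matrix(R0.T@Rt).as_rotvec()/np.pi).round(4));p=np.array(pos);R0=Rt
E
```

```text
q [-0.334  0.305  2.157 -0.045  0.24  -1.502] t 7.6
[-0.293 -0.845  0.28 ] [0.019  0.0008 0.0398]
[-0.466 -0.656  0.355] [0.0108 0.     0.0231]
[-0.35  -0.336  0.301] [ 0.0054 -0.      0.0115]
```

>>> {"name": "arm_command", "arguments": {"rows": [0.006,0,0.013,-0.1,-0.28,0.095,-1,0.0125,0,0.0265,-0.195,-0.56,0.185,-1,0.019,0.001,0.04,-0.29,-0.84,0.28,-1,0.019,0.001,0.04,-0.29,-0.84,0.28,-1]}}

```text
t: 8.0
ee_pos: [515.2, -241.2, 149.8]
orientation: [0.671, 2.631, -0.149]
ft_force: [-0.4, -0.5, -2.1]
width: 62.1
grasp_force: 30.0
```

>>> {"name": "arm_command", "arguments": {"rows": [0.0035,0,0.0075,-0.155,-0.22,0.12,-1,0.007,0,0.0155,-0.31,-0.44,0.235,-1,0.011,0,0.023,-0.46,-0.65,0.355,-1,0.011,0,0.023,-0.46,-0.65,0.355,-1]}}

```text
t: 8.4
ee_pos: [530.2, -308.1, 139.6]
orientation: [0.775, 2.606, -0.173]
ft_force: [0.3, -0.3, -3.8]
width: 62.2
grasp_force: 30.0
```

```bash
python3 - <<'E'
from h import *
log()
plan((535,-350,110),toolR(-.64,np.radians(25)))
E
```

```text
q [-0.537  0.434  2.006 -0.069  0.267 -1.467] t 8.4
ee [ 530.2 -308.1  139.6] calls 1 shift/80 [-0.149 -0.405  0.478] each [-0.149 -0.405  0.478] turn/pi [ 0.008  -0.0001  0.0179] len 51.5 rows>= 0.4074505238649593
```

>>> {"name": "arm_command", "arguments": {"rows": [0.004,0,0.009,-0.05,-0.14,0.16,-1,0.008,0,0.018,-0.1,-0.27,0.32,-1,0.008,0,0.018,-0.15,-0.4,0.48,-1,0.008,0,0.018,-0.15,-0.4,0.48,-1]}}

```text
t: 8.8
ee_pos: [533.8, -348.0, 108.6]
orientation: [0.856, 2.587, -0.188]
ft_force: [0.5, -0.8, -3.3]
width: 62.1
grasp_force: 30.0
```

```bash
python3 - <<'E'
from h import *
log();o=ctrl.get_obs();p=o["ee_pos"];print(o["ft_force"])
for dz in(-13,-17,-20): plan(p+np.array([0,0,dz]))
s=snap("wrist");P=cloud(*s[1:]);hsv=cv2.cvtColor(s[0],cv2.COLOR_RGB2HSV)
g=(hsv[...,0]>45)&(hsv[...,0]<80)&(hsv[...,1]>120)
q=P[g&(P[...,1]<-290)];print(np.nanpercentile(q,[.5,50,99.5],0).round(1))
# tilt: centre fits at two heights
for a in(15,35,55,75,95):
    b=q[(q[:,2]>a)&(q[:,2]<a+20)]
    if len(b)<50: continue
    A=np.c_[2*b[:,:2],np.ones(len(b))];c=np.linalg.lstsq(A,(b[:,:2]**2).sum(1),rcond=None)[0];print(a,c[:2].round(1),np.sqrt(c[2]+c[0]**2+c[1]**2).round(1))
save(cv2.resize(s[0],None,fx=.6,fy=.6),"w4.png")
E
```

```text
q [-0.586  0.516  1.962 -0.097  0.232 -1.429] t 8.8
[ 0.53662516 -0.79245261 -3.28439219]
ee [ 533.8 -348.   108.6] calls 1 shift/80 [0.068 0.    0.148] each [0.068 0.    0.148] turn/pi [0. 0. 0.] len 13.0 rows>= 0.0
ee [ 533.8 -348.   108.6] calls 1 shift/80 [0.089 0.    0.193] each [0.089 0.    0.193] turn/pi [0. 0. 0.] len 17.0 rows>= 0.0
ee [ 533.8 -348.   108.6] calls 1 shift/80 [0.105 0.    0.227] each [0.105 0.    0.227] turn/pi [0. 0. 0.] len 20.0 rows>= 0.0
[[ 496.9 -369.8   28.4]
 [ 512.3 -332.7  120.6]
 [ 552.6 -314.9  151.1]]
15 [ 532.1 -348.5] 31.2
35 [ 531.9 -347.9] 30.9
55 [ 532.1 -347.4] 30.6
75 [ 532.5 -347.1] 30.6
95 [ 533.  -346.8] 30.6
```

View pics/w4.png

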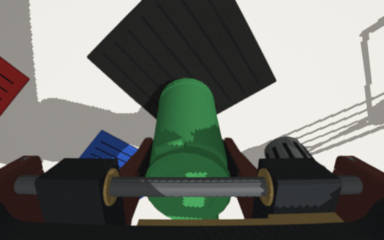

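The canister hangs over the black mat at image (185,140) and is upright within about 1°. Lowering gently.

>>> {"name": "arm_command", "arguments": {"rows": [0,0,0,0.025,0,0.05,-1,0,0,0,0.05,0,0.1,-1,0,0,0,0.068,0,0.148,-1,0,0,0,0.074,0,0.16,-1,0,0,0,0.074,0,0.16,-1]}}

```text
t: 9.35
ee_pos: [533.7, -348.5, 95.4]
orientation: [0.857, 2.585, -0.189]
ft_force: [0.5, -0.1, -3.6]
width: 61.9
grasp_force: 30.0
```

>>> {"name": "arm_command", "arguments": {"rows": [0,0,0,0.0052,0,0.0115,-1,0,0,0,0.0052,0,0.0115,-1]}}

```text
t: 9.55
ee_pos: [533.9, -348.8, 94.7]
orientation: [0.857, 2.584, -0.189]
ft_force: [-0.3, 0.1, -3.4]
width: 62.0
grasp_force: 30.0
```

>>> {"name": "arm_command", "arguments": {"rows": [0,0,0,0.0052,0,0.0115,-1,0,0,0,0.0052,0,0.0115,-1]}}

```text
t: 9.75
ee_pos: [533.8, -348.8, 93.5]
orientation: [0.857, 2.585, -0.189]
ft_force: [-0.3, 0.2, -3.3]
width: 62.0
grasp_force: 30.0
```

>>> {"name": "arm_command", "arguments": {"rows": [0,0,0,0.0052,0,0.0115,-1,0,0,0,0.0052,0,0.0115,-1]}}

```text
t: 9.95
ee_pos: [533.8, -348.7, 92.5]
orientation: [0.857, 2.585, -0.189]
ft_force: [0.6, 0.5, -4.4]
width: 61.7
grasp_force: 30.0
```

>>> {"name": "arm_command", "arguments": {"rows": [0,0,0,0.0052,0,0.0115,-1,0,0,0,0.0052,0,0.0115,-1]}}

```text
t: 10.15
ee_pos: [534.0, -348.8, 91.6]
orientation: [0.857, 2.584, -0.189]
ft_force: [-0.5, 0.0, -2.4]
width: 61.9
grasp_force: 30.0
```

>>> {"name": "arm_command", "arguments": {"rows": [0,0,0,0.0052,0,0.0115,-1,0,0,0,0.0052,0,0.0115,-1]}}

```text
t: 10.35
ee_pos: [534.2, -349.1, 91.5]
orientation: [0.857, 2.583, -0.19]
ft_force: [-3.3, 1.3, 6.0]
width: 62.1
grasp_force: 30.0
```

>>> {"name": "arm_command", "arguments": {"rows": [0,0,0,0,0,0,1,0,0,0,0,0,0,1,0,0,0,0,0,0,1,0,0,0,0,0,0,1,0,0,0,0,0,0,1]}}

```text
t: 10.85
ee_pos: [533.9, -348.8, 90.5]
orientation: [0.857, 2.585, -0.189]
ft_force: [0.3, 0.8, -1.0]
width: 88.1
grasp_force: 0.0
```

```bash
python3 - <<'E'
from h import *
log();o=ctrl.get_obs();print(o["width"],o["ee_pos"],o["ft_force"])
s=snap("wrist");P=cloud(*s[1:]);hsv=cv2.cvtColor(s[0],cv2.COLOR_RGB2HSV)
g=(hsv[...,0]>45)&(hsv[...,0]<80)&(hsv[...,1]>120)
q=P[g&(P[...,1]<-290)];print(np.nanpercentile(q,[.5,50,99.5],0).round(1))
for a in(15,35,55,75):
    b=q[(q[:,2]>a)&(q[:,2]<a+20)]
    if len(b)<50: continue
    A=np.c_[2*b[:,:2],np.ones(len(b))];c=np.linalg.lstsq(A,(b[:,:2]**2).sum(1),rcond=None)[0];print(a,c[:2].round(1),np.sqrt(c[2]+c[0]**2+c[1]**2).round(1))
E
```

```text
q [-0.587  0.55   1.966 -0.117  0.193 -1.408] t 10.85
88.11273966989681 [ 533.93649798 -348.7821579    90.52434446] [ 0.30048889  0.83066416 -1.02603257]
[[ 495.3 -372.9   10.4]
 [ 511.8 -334.4  104. ]
 [ 552.5 -317.6  138.5]]
15 [ 532.  -349.8] 31.0
35 [ 531.7 -349.5] 30.7
55 [ 530.8 -348.9] 29.7
75 [ 530.5 -348.7] 29.4
```

>>> {"name": "arm_command", "arguments": {"rows": [0,0,0,0,0,-0.3,1,0,0,0,0,0,-0.6,1,0,0,0,0,0,-0.95,1,0,0,0,0,0,-0.95,1]}}

```text
t: 11.3
ee_pos: [508.7, -329.8, 162.3]
orientation: [0.856, 2.581, -0.19]
ft_force: [0.1, 0.1, -0.4]
width: 87.9
grasp_force: 0.0
```

>>> {"name": "arm_command", "arguments": {"rows": [0,0,0,0,0,-0.5,1,0,0,0,0,0,-0.9,1,0,0,0,0,0,-0.9,1]}}

```text
t: 11.6
ee_pos: [484.7, -311.9, 227.7]
orientation: [0.855, 2.58, -0.191]
ft_force: [0.7, -0.5, 0.5]
width: 88.0
grasp_force: 0.0
```

```bash
python3 - <<'E'
from h import *
log()
for n in("top","scene","wrist"):
    s=snap(n);P=cloud(*s[1:]);hsv=cv2.cvtColor(s[0],cv2.COLOR_RGB2HSV)
    g=(hsv[...,0]>45)&(hsv[...,0]<80)&(hsv[...,1]>110)
    q=P[g&(P[...,1]<-290)&(P[...,1]>-420)&(P[...,0]>450)&(P[...,0]<620)]
    if len(q)<30: print(n,"none",len(q));continue
    t=q[q[:,2]>100];A=np.c_[t[:,:2],np.ones(len(t))]
    for i in range(3):
        c=np.linalg.lstsq(A,t[:,2],rcond=None)[0];r=abs(t[:,2]-A@c);k=r<max(2*np.median(r),1.5);t=t[k];A=A[k]
    h=q[q[:,2]>np.percentile(q[:,2],99)-3]
    print(n,len(q),np.percentile(q,[1,99],0).round(0).tolist(),"plane grad",c[:2].round(3),"az",np.arctan2(c[1],c[0]).round(2),"angle",np.arctan(np.hypot(*c[:2])).round(2),"z at axis",(c@[532,-349.5,1]).round(1),"hi",h.mean(0).round(0))
save(s[0],"w5.png")
plan((525,-350,200),toolR(-.64,0))
E
```

```text
q [-0.58   0.232  2.032 -0.06   0.439 -1.461] t 11.6
top 431 [[479.0, -405.0, 2.0], [578.0, -300.0, 304.0]] plane grad [ 0.431 -0.081] az -0.19 angle 0.41 z at axis 133.4 hi [ 474. -298.  312.]
scene 569 [[474.0, -384.0, 5.0], [567.0, -324.0, 144.0]] plane grad [ 0.288 -0.099] az -0.33 angle 0.3 z at axis 131.6 hi [ 547. -354.  149.]
wrist 6882 [[497.0, -373.0, 6.0], [555.0, -318.0, 142.0]] plane grad [ 0.528 -0.137] az -0.25 angle 0.5 z at axis 134.0 hi [ 548. -351.  141.]
ee [ 484.  -311.6  224. ] calls 1 shift/80 [-0.508 -0.078  0.565] each [-0.508 -0.078  0.565] turn/pi [-1.000e-04  1.381e-01 -1.000e-04] len 61.1 rows>= 2.89871944121071
```

View pics/w5.png

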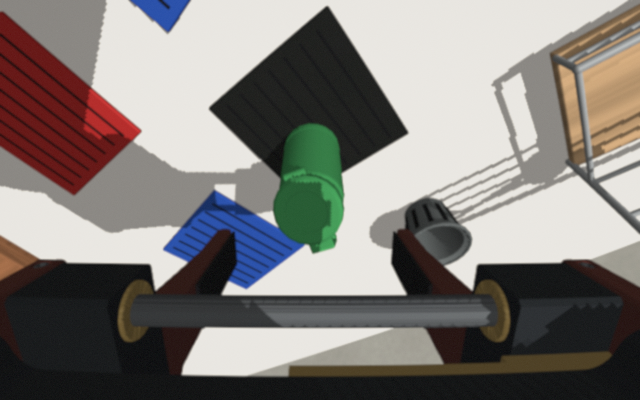

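The canister stands upright on the black mat, with its lid at (308,205), ajar about 0.5 rad, and the tab at (322,245). The tab azimuth is -0.25, and the axis is about (533,-349). I'll go above it with closed, vertical fingers.

```bash
python3 - <<'E'
from h import *
plan((545.5,-352.2,195),toolR(-.25,0))
E
```

```text
ee [ 484.  -311.6  224. ] calls 1 shift/80 [-0.683  0.053  0.715] each [-0.683  0.053  0.715] turn/pi [-0.027   0.1363 -0.1223] len 79.2 rows>= 3.876600698486612
```

>>> {"name": "arm_command", "arguments": {"rows": [-0.027,0.136,-0.122,-0.3,0.03,0.2,-1,-0.027,0.136,-0.122,-0.5,0.05,0.4,-1,-0.027,0.136,-0.122,-0.68,0.053,0.6,-1,-0.027,0.136,-0.122,-0.68,0.053,0.715,-1,-0.027,0.136,-0.122,-0.68,0.053,0.715,-1]}}

```text
t: 12.25
ee_pos: [546.6, -353.0, 191.9]
orientation: [-0.391, -3.115, -0.002]
ft_force: [0.2, -0.2, -0.2]
width: 51.1
grasp_force: 0.0
```

```bash
python3 - <<'E'
from h import *
log();o=ctrl.get_obs();print(o["width"],o["ft_force"])
plan((545.5,-352.2,165),toolR(-.25,0))
E
```

```text
q [-0.592  0.517  1.603  0.     1.024 -1.913] t 12.25
51.13548735279923 [ 0.20392467 -0.20006711 -0.22216474]
ee [ 546.6 -353.   191.9] calls 1 shift/80 [0.015 0.006 0.337] each [0.015 0.006 0.337] turn/pi [ 0.0003 -0.0008  0.    ] len 27.0 rows>= 0.023282887077997673
```

>>> {"name": "arm_command", "arguments": {"rows": [0,0,0,0,0,0,-1,0,0,0,0,0,0,-1,0,0,0,0,0,0,-1,0,0,0,0,0,0,-1,0,0,0,0.01,0,0.06,-1]}}

```text
t: 12.75
ee_pos: [544.8, -351.9, 192.2]
orientation: [0.393, 3.113, -0.002]
ft_force: [-0.3, 0.2, -0.4]
width: 11.4
grasp_force: 0.0
```

>>> {"name": "arm_command", "arguments": {"rows": [0,0,0,0,0,0.09,-1,0,0,0,0,0,0.18,-1,0,0,0,0,0,0.22,-1,0,0,0,0,0,0.22,-1,0,0,0,0,0,0.22,-1]}}

```text
t: 13.25
ee_pos: [544.6, -351.8, 173.2]
orientation: [0.393, 3.116, -0.0]
ft_force: [0.1, -0.4, 1.0]
width: -0.0
grasp_force: 0.0
```

>>> {"name": "arm_command", "arguments": {"rows": [0,0,0,0,0,0.04,-1,0,0,0,0,0,0.08,-1,0,0,0,0,0,0.125,-1,0,0,0,0,0,0.125,-1]}}

```text
t: 13.65
ee_pos: [544.4, -351.7, 162.8]
orientation: [0.393, 3.116, 0.0]
ft_force: [0.0, -0.4, -0.1]
width: 0.4
grasp_force: 0.1
```

>>> {"name": "arm_command", "arguments": {"rows": [0,0,0,0,0,0.03,-1,0,0,0,0,0,0.0625,-1,0,0,0,0,0,0.0625,-1]}}

```text
t: 13.95
ee_pos: [544.7, -351.8, 158.2]
orientation: [0.393, 3.115, -0.001]
ft_force: [0.5, -0.9, 1.0]
width: 0.6
grasp_force: 0.5
```

>>> {"name": "arm_command", "arguments": {"rows": [0,0,0,0,0,0.03,-1,0,0,0,0,0,0.0625,-1,0,0,0,0,0,0.0625,-1]}}

```text
t: 14.25
ee_pos: [544.5, -351.8, 153.1]
orientation: [0.393, 3.116, -0.0]
ft_force: [-0.2, 0.5, 2.1]
width: 0.5
grasp_force: 0.6
```

>>> {"name": "arm_command", "arguments": {"rows": [0,0,0,0,0,0.03,-1,0,0,0,0,0,0.0625,-1,0,0,0,0,0,0.0625,-1]}}

```text
t: 14.55
ee_pos: [544.5, -351.7, 148.0]
orientation: [0.393, 3.116, -0.0]
ft_force: [0.5, 0.5, 1.4]
width: 0.7
grasp_force: 0.8
```

>>> {"name": "arm_command", "arguments": {"rows": [0,0,0,0,0,0.0125,-1,0,0,0,0,0,0.025,-1,0,0,0,0,0,0.0375,-1,0,0,0,0,0,0.0375,-1]}}

```text
t: 14.95
ee_pos: [544.7, -351.9, 145.4]
orientation: [0.393, 3.115, -0.001]
ft_force: [0.4, 0.1, 1.4]
width: 0.6
grasp_force: 1.0
```

>>> {"name": "arm_command", "arguments": {"rows": [0,0,0,0,0,0.0125,-1,0,0,0,0,0,0.025,-1,0,0,0,0,0,0.025,-1]}}

```text
t: 15.25
ee_pos: [545.0, -352.0, 143.6]
orientation: [0.393, 3.115, -0.001]
ft_force: [0.9, -0.3, 4.9]
width: 0.7
grasp_force: 1.9
```

>>> {"name": "arm_command", "arguments": {"rows": [0,0,0,0,0,0.0125,-1,0,0,0,0,0,0.0125,-1]}}

```text
t: 15.45
ee_pos: [545.2, -352.1, 143.0]
orientation: [0.393, 3.114, -0.001]
ft_force: [2.0, 0.4, 6.2]
width: 0.5
grasp_force: 2.9
```

>>> {"name": "arm_command", "arguments": {"rows": [0,0,0,0,0,0.0125,-1,0,0,0,0,0,0.0125,-1]}}

```text
t: 15.65
ee_pos: [545.4, -352.2, 142.2]
orientation: [0.393, 3.113, -0.002]
ft_force: [1.3, 0.0, 7.8]
width: 0.2
grasp_force: 3.3
```

>>> {"name": "arm_command", "arguments": {"rows": [0,0,0,0,0,0.0125,-1,0,0,0,0,0,0.0125,-1]}}

```text
t: 15.85
ee_pos: [545.7, -352.2, 141.3]
orientation: [0.393, 3.113, -0.002]
ft_force: [2.8, 0.3, 6.9]
width: 0.7
grasp_force: 3.2
```

>>> {"name": "arm_command", "arguments": {"rows": [0,0,0,0,0,0.0125,-1,0,0,0,0,0,0.0125,-1]}}

```text
t: 16.05
ee_pos: [545.8, -352.3, 140.3]
orientation: [0.392, 3.113, -0.002]
ft_force: [3.7, -0.9, 6.2]
width: 0.6
grasp_force: 2.7
```

>>> {"name": "arm_command", "arguments": {"rows": [0,0,0,0,0,0.0125,-1,0,0,0,0,0,0.0125,-1]}}

```text
t: 16.25
ee_pos: [544.9, -352.0, 138.6]
orientation: [0.392, 3.115, -0.001]
ft_force: [2.3, -0.6, 2.6]
width: 0.2
grasp_force: 1.4
```

>>> {"name": "arm_command", "arguments": {"rows": [0,0,0,0,0,0.0125,-1,0,0,0,0,0,0.0125,-1]}}

```text
t: 16.45
ee_pos: [543.6, -351.3, 136.5]
orientation: [-0.393, -3.116, -0.001]
ft_force: [0.6, -0.3, 0.1]
width: 0.7
grasp_force: 0.0
```

>>> {"name": "arm_command", "arguments": {"rows": [0,0,0,0,0,0.0125,-1,0,0,0,0,0,0.0125,-1]}}

```text
t: 16.65
ee_pos: [544.1, -351.5, 135.7]
orientation: [0.393, 3.117, 0.001]
ft_force: [-0.0, -0.5, -0.6]
width: 0.5
grasp_force: 0.0
```

>>> {"name": "arm_command", "arguments": {"rows": [0,0,0,0,0,0.0125,-1,0,0,0,0,0,0.0125,-1]}}

```text
t: 16.85
ee_pos: [544.5, -351.8, 135.4]
orientation: [0.393, 3.116, -0.0]
ft_force: [-0.2, -0.2, 1.0]
width: 0.2
grasp_force: 0.3
```

>>> {"name": "arm_command", "arguments": {"rows": [0,0,0,0,0,0.0125,-1,0,0,0,0,0,0.0125,-1]}}

```text
t: 17.05
ee_pos: [544.9, -352.0, 135.2]
orientation: [0.393, 3.115, -0.001]
ft_force: [-1.2, 1.7, 6.7]
width: 0.3
grasp_force: 2.8
```

The stop is hard at TCP z 135.2, which puts the lid top at 116 = 6 + 110, so it is shut. Lifting off and checking.

>>> {"name": "arm_command", "arguments": {"rows": [0,0,0,0,0,-0.1,-1,0,0,0,0,0,-0.5,-1,0,0,0,0,0,-0.9,-1,0,0,0,0,0,-0.9,-1]}}

```text
t: 17.45
ee_pos: [546.9, -353.3, 211.4]
orientation: [0.392, 3.108, -0.006]
ft_force: [0.8, -0.7, -0.2]
width: 0.9
grasp_force: 0.0
```

>>> {"name": "arm_command", "arguments": {"rows": [0,0,0,0.4,0,-0.2,-1,0,0,0,0.9,0,-0.4,-1,0,0,0,0.9,0,-0.4,-1]}}

```text
t: 17.75
ee_pos: [471.6, -332.9, 239.3]
orientation: [0.394, 3.116, -0.0]
ft_force: [0.9, 1.2, -0.6]
width: 0.6
grasp_force: 0.0
```

```bash
python3 - <<'E'
from h import *
s=snap("wrist");P=cloud(*s[1:]);hsv=cv2.cvtColor(s[0],cv2.COLOR_RGB2HSV)
g=(hsv[...,0]>45)&(hsv[...,0]<80)&(hsv[...,1]>110)
q=P[g&(P[...,1]<-290)&(P[...,1]>-420)&(P[...,0]>450)&(P[...,0]<620)]
t=q[q[:,2]>108];c=np.linalg.lstsq(np.c_[t[:,:2],np.ones(len(t))],t[:,2],rcond=None)[0]
print(np.percentile(q,[1,50,99],0).round(1),"lid grad",c[:2].round(3))
o=ctrl.get_obs();print(o["ee_pos"],o["ft_force"],o["t"])
s=snap("scene");save(cv2.resize(s[0][150:320,180:460],None,fx=2.5,fy=2.5),"end.png")
E
```

```text
[[ 461.3 -378.7    5.5]
 [ 505.2 -340.4   87.5]
 [ 541.8 -319.1  266.2]] lid grad [-2.167  0.545]
[ 473.47339959 -333.66018571  239.02338849] [ 0.4074164   0.01316485 -0.73569484] 17.8
```

View pics/end.png

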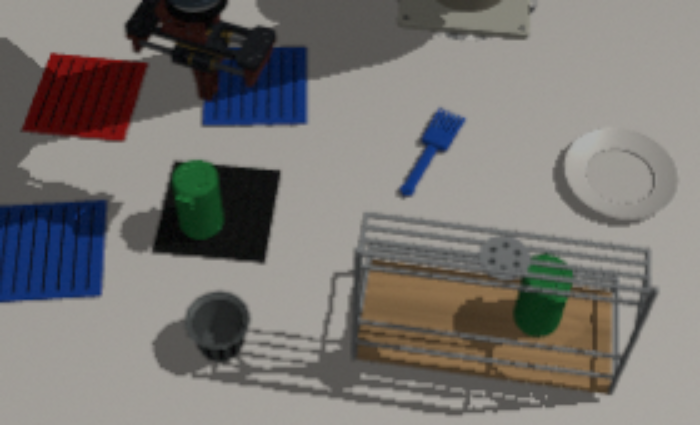

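The canister stands on the black mat at (200,205) with its top shut, and the other things look undisturbed. I'll do a quick lid-height check, then hand in.

```bash
python3 - <<'E'
from h import *
s=snap("scene");P=cloud(*s[1:]);hsv=cv2.cvtColor(s[0],cv2.COLOR_RGB2HSV)
g=(hsv[...,0]>45)&(hsv[...,0]<80)&(hsv[...,1]>110)
q=P[g&(P[...,1]<-290)&(P[...,1]>-420)&(P[...,0]>490)&(P[...,0]<620)]
z=np.nanpercentile(q[:,2],98);print(z)
if z<126: print(ctrl.close_job())
E
```

```text
120.12970479303458
the job is handed in; nothing more can be done
None
```

The ajar canister is now standing on the black mat with its top snapped shut, and the job is handed in. The shut canister, plate, cup and brush look unmoved in the last picture.

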